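# Start the spindle of a bench bearing press in its nut by feel

## Robot

A 6-joint arm with a two-finger parallel gripper is mounted at the origin on the work surface. World frame = base frame: x ahead of the robot, y to its left, z up, the work surface at z = 0. Lengths are in mm, angles in rad, forces in N, time in s.
With the tool pointing down it reaches from about 275 to 1000 mm from the base axis. Payload 8.4 kg.
Tool frame: the origin (TCP) lies on the centre line of the jaws, within the pads' length; the fingertips stand r.tip_reach ahead of it and the grasp point (between the pads) lies 11 mm behind it (r.tip_reach is the distance from the TCP to the fingertips, in mm); z points along the fingers, y is the line along which they close (so a half turn about z gives the same grasp; the last joint's range is limited). The gripper opens to 85 mm and grips with 20 to 120 N. Pads are 22 mm wide; open, the fingers measure 114 mm over their backs; the gripper's body (76 mm by 85 mm) begins 54 mm behind the grasp point. The pads swing forward as they close: fully open they stand 13 mm farther back than shut.
Start: joints at [1.154, 0.353, 1.633, -0, 1.155, -0.002], TCP at [251.878, 572.001, 239.281] pointing down, gripper open.
Joint ranges: [-2.63, 2.63], [-0.92, 2.1], [0.06, 2.66], [-1.3, 4.44], [0, 2.69], [-3.02, 3.02]. Speed limits (rad/s): [2.22, 2.22, 2.79, 3.14, 3.14, 3.14].

## Interface

Orientations are given as [roll, pitch, yaw] about the fixed x, y, z axes, in that order (R = Rz(yaw) Ry(pitch) Rx(roll)).
In Python, from rig import r gives the robot as it stands.
- The arm moves only by the tool carry_out, never from a script. Its argument "targets" is a list of rows, each an object with "dp": the shift along the tool's x, y, z in mm, a list of three; "yaw": the turn about the tool's z in degrees. A call has 1 to 12 rows; each row is the pose to reach, as a shift and turn from the pose commanded when the call began, along the tool's axes at that moment; what a row does not reach only later rows make up. A row lasts 1/8 s, in which the tool goes at most 62.5 mm and 10.7 degrees, less where a joint would pass 70% of its speed; a pose out of reach is approached as far as the arm can. A call with a gripper value outside its range is refused whole. "fingers" is the opening, from -1 (shut) to 1 (fully open), so that 0 is half open, set as the call begins (left out, the last holds). The fingers move at their own pace and stop on an object; "grip_force" is the grip in N (left out, the last holds). Time passes only in rows, so rows that repeat a pose let the fingers close. It gives the time, the measured TCP pose, the force, the opening and the grip force at its end, in the units of the state.
- r.sense(): the state, without advancing time (a new reading comes with each control period).
- r.grab_frame(name): name is "scene" or "top"; returns the picture (400x640x3 uint8, red, green, blue); there is no depth.
- r.get_calibration(name): a dict with "fx", "fy", "cx", "cy" (pixels), "rvec" (rotation vector, rad) and "tvec" (3), from world to camera coordinates, as OpenCV has them. Camera axes: x right, y down, z forward; pixel columns grow to the right and rows downward; lengths in mm; the calibration is good to about 2 mm. A picture is of the moment at which its call begins. get_calibration takes no time and is no camera call.
- r.sign_off(): hands the job in; it is judged then, once.
The state is a dict: "clock": time; "qpos": joint angles; "qvel": joint speeds; "joint_efforts": joint torques, N m; "eef_pos": TCP position; "tcp_rot": TCP orientation; "contact_force": force on the tool from outside, world axes, zero at the start; "wrist_torque": the same for the moment, N m; "opening": opening from 0.0 (shut) to 1.0 (fully open); "grasp_force": force on a finger pad.
Only numpy, scipy, OpenCV 4.12 (cv2) and the standard library are available. Lean on these libraries where they do the work, as an engineer would, in place of code of your own. Each camera call takes 0.05 s, during which the arm holds its last target. There are 200 camera calls.

## Task

The spindle of the bench screw press has been put back with its nose in the boss, but its thread has not caught yet. Without lifting it out, turn the spindle by its hexagon head backward (anticlockwise seen from above) until you feel its thread drop, then forward (clockwise) one full turn so that it is properly started; do not turn it forward before it has dropped. Finish while still holding the head in the gripper with the spindle one turn in, and leave the bearing, the press pad, the wire spool and the tea glass where they are.

Things in the scene. Friction and masses are not known exactly. Their poses are not given: they have to be found in the camera images.
- press: Blue-green cast C-frame bench press for bearings, bolted to the bench: base 260 x 150 mm, boss 58 mm across with a bronze nut in it, its top 200 mm above the bench and the highest part of the frame. Origin: on the spindle's axis, at bench height; z up, x away from the column, which stands 90 to 145 mm from the axis on -x.
- boss (a point): Centre of the top face of the boss, on the spindle's axis, 200 mm above the bench. A firm grip carries the spindle and hides the drop unless it is pushed down a little (a few newtons, or let down after each small turn); a loose one lets it drop by its own weight.
- spindle: Loose steel press spindle, about 0.65 kg, upright: a hexagon head (36 mm across flats, 28 mm high) on 46 mm of quick two-start right-hand thread (30 mm across, 12 mm per turn), then a plain nose guided by the nut. Origin: on its axis at the lower end of the thread, 60 mm below the middle of the head; z up along the axis. The flats look along the spindle's own y and every 60 degrees.
- head (a point): Centre of the hexagon head, on the axis, 14 mm below its top: the place to grip, on two flats (36 mm; axes as the spindle's). 52 to 56 mm above the boss at the start. After the drop and one turn forward it is 38 mm above the boss. Nothing stands beside the head; the thread below it is 30 mm across.
- head_side (a point): Point at the edge of the head on the spindle's +x, 20 mm from the axis, at the head's mid height; at the start it points along the press's +x. The drop comes 0.5 to 1.6 rad backward of there (not marked): turned backward the spindle first creeps up by 1 to 3 mm, then drops about 6 mm at once. It turns at about 0.1 N m and stays where it is left.
- bearing: Ball bearing, 62 mm across, 16 mm high, lying on the bench by the press. Origin: centre of its underside. Leave it.
- press_pad: Steel press pad, a disc 44 mm across and 18 mm high, lying on the bench by the press. Origin: centre of its underside. Leave it.
- wire_spool: Blue spool of copper wire, 84 mm across, 75 mm tall, on the bench. Origin: centre of its underside. Leave it.
- tea_glass: Tea glass on a white saucer (in one piece), 110 mm across, 78 mm tall, on the bench. Origin: centre of its underside. Leave it.
Things that resemble listed ones, but are neither listed nor needed, are in the scene too. There is more than one size of the spindle; the job needs the largest.

How it is judged:
By the outcome, as a careful person would: the job done as asked, in the order asked, and still so for the second after the job is handed in, while the arm keeps its last pose, push and grip.
It also fails if it takes over 64 s, if anything falls off the work surface, if the arm or the gripper's body presses on something with over 40 N, if the wrist force passes 120 N, or if a joint passes its speed limit or range.

## Working session

There is one attempt and no reset: what is moved stays moved. The work goes in short steps, Python scripts to look and compute and a tool call to move; the robot and the scene stay as the last step left them, time stands still between calls to the robot, and variables do not carry over. Pictures are saved under pics/ and viewed, at most 10 in all, crops included, and the job is handed in when it is done.

Besides the shell and the picture viewer there is one more tool, called after "Call:" as name(argument=value, ...), one argument or row to a line, values as JSON. carry_out: Moves the arm, as the interface text tells. Its arguments: {"type":"object","properties":{"targets":{"type":"array","items":{"type":"object","properties":{"dp":{"type":"array","items":{"type":"number"}},"yaw":{"type":"number"}}}},"fingers":{"type":"number"},"grip_force":{"type":"number"}},"required":["targets"]}

```bash
mkdir -p pics; ls; python3 - <<'E'
from rig import r
import cv2
for n in("scene","top"):
    cv2.imwrite(f"pics/{n}0.png",r.grab_frame(n)[:,:,::-1]); print(n,r.get_calibration(n))
print(r.sense(), r.tip_reach)
E
```

```text
pics
scene {'fx': 423.37382268559, 'fy': 423.37382268559, 'cx': 317.023073419904, 'cy': 201.01268688129355, 'rvec': array([ 0.7299572 ,  2.66438541, -1.07380403]), 'tvec': array([ 488.38277672, -129.69465148, 1329.04677736])}
top {'fx': 414.1800656393925, 'fy': 414.1800656393925, 'cx': 323.9081628738491, 'cy': 196.36751787344855, 'rvec': array([ 2.15352965, -2.18627501,  0.15029438]), 'tvec': array([  24.5884476 ,  603.07452379, 1177.72029664])}
{'clock': 0.1, 'qpos': array([ 1.15358192e+00,  3.53622088e-01,  1.63409954e+00, -1.74588548e-05,
        1.15516345e+00, -2.41949957e-03]), 'qvel': array([ 0.00242409, -0.00229787, -0.00017967,  0.00263123,  0.00105442,
        0.00119349]), 'joint_efforts': array([-4.31375574e-04, -6.06354833e+01, -3.42821252e+01, -7.92202809e-05,
        3.90063869e-03,  2.09001584e-06]), 'eef_pos': array([251.71777525, 571.59822694, 238.59273434]), 'tcp_rot': array([-3.14030020e+00,  1.28362411e-05,  2.72680481e+00]), 'contact_force': array([ 0.31996708, -0.04180597,  0.13274874]), 'wrist_torque': array([-0.00404242, -0.00792944, -0.04450146]), 'grasp_force': 0.0, 'opening': 1.0000191706541046} 8.0
```

View pics/scene0.png

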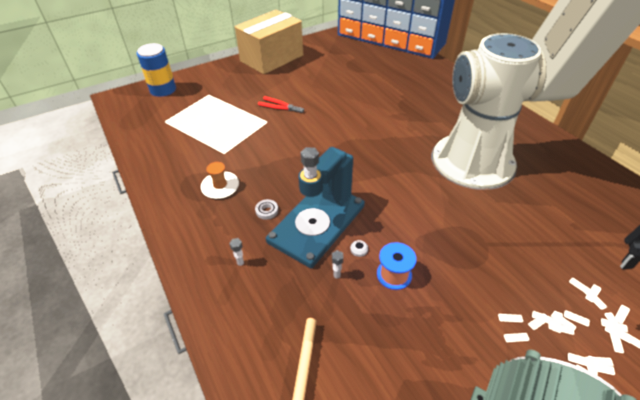

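View pics/top0.png

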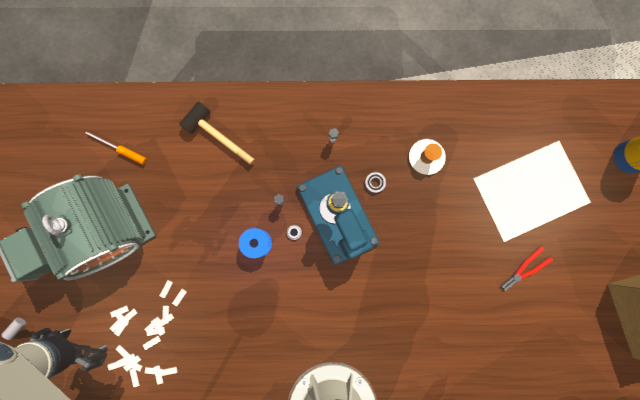

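The scene view shows three spindle-like parts: one in the press boss (scene 310,160; top 339,199) and two smaller ones standing on the bench (scene 238,250 and 338,265; top 333,133 and 279,200). The one in the boss fits: it is the largest and its nose is in the nut. I'll confirm this in one enlarged crop.

```bash
python3 - <<'E'
import cv2,numpy as np
a=cv2.imread("pics/scene0.png")[130:290,220:380]; b=cv2.imread("pics/top0.png")[160:270,285:395]
a=cv2.resize(a,(400,400),interpolation=cv2.INTER_CUBIC); b=cv2.resize(b,(400,400),interpolation=cv2.INTER_CUBIC)
cv2.imwrite("pics/crop1.png",np.hstack([a,b]))
t=cv2.imread("pics/top0.png"); h=cv2.cvtColor(t,cv2.COLOR_BGR2HSV)
m=cv2.inRange(h,(88,100,40),(108,255,140)); 
n,l,s,c=cv2.connectedComponentsWithStats(m)
for i in range(1,n):
    if s[i,4]>300: print(s[i],c[i])
E
```

```text
[ 300  168   77   96 2865] [338.97835951 215.39511344]
```

View pics/crop1.png

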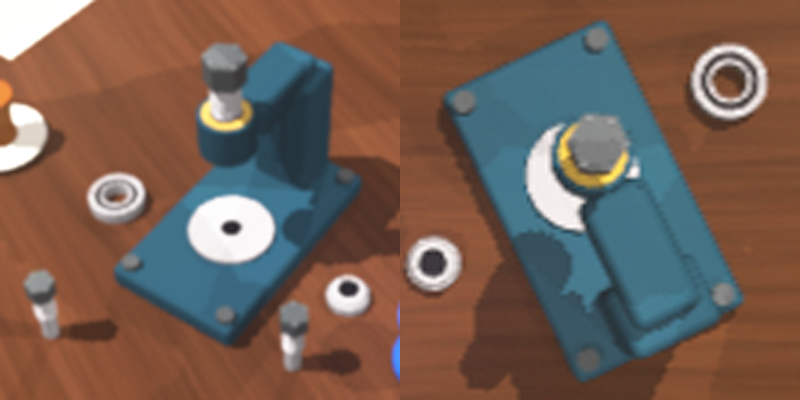

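The crop confirms it. The spindle in the boss is clearly the largest; its head top is centred near scene (309,152) and top (340,199). The base's long edges are visible and the column lies toward the bottom right in the top view. Next I'll triangulate the head and get the press yaw.

```bash
cat > h.py <<'E'
import cv2,numpy as np
from rig import r
def cam(n):
    c=r.get_calibration(n); R=cv2.Rodrigues(c["rvec"])[0]; K=np.array([[c["fx"],0,c["cx"]],[0,c["fy"],c["cy"]],[0,0,1]])
    return K,R,np.ravel(c["tvec"])
def ray(n,p):
    K,R,t=cam(n); return -R.T@t, R.T@np.linalg.inv(K)@[p[0],p[1],1]
def plane(n,p,z):
    o,d=ray(n,p); return o+d*(z-o[2])/d[2]
def tri(a,b):
    P=[K@np.c_[R,t] for K,R,t in (cam("scene"),cam("top"))]
    X=cv2.triangulatePoints(P[0],P[1],np.array(a,float).reshape(2,1),np.array(b,float).reshape(2,1))
    return (X[:3]/X[3]).ravel()
E
python3 - <<'E'
from h import *
X=tri((309.3,152),(339.7,198.8)); print("head top",X)
for n,p in(("top",(339.7,198.8)),("scene",(309.3,152))): print(n,plane(n,p,268))
f=lambda x,y:(285+x/3.636-.36,160+y/3.636-.36)
L=[f(45,97),f(183,380),f(207,22),f(342,300)]
W=[plane("top",p,25)[:2] for p in L]; print(W)
for a,b in((0,1),(2,3)):
    d=W[a]-W[b]; print(np.linalg.norm(d),np.degrees(np.arctan2(d[1],d[0])))
d=W[2]-W[0]; print("short perp",np.degrees(np.arctan2(d[1],d[0]))+90,np.linalg.norm(d))
# red/gray masks of head in top crop
for n,box in(("top",(322,182,358,216)),("scene",(295,142,325,185))):
    im=r.grab_frame(n)[:,:,::-1].copy(); x0,y0,x1,y1=box; s=im[y0:y1,x0:x1]; h=cv2.cvtColor(s,cv2.COLOR_BGR2HSV)
    m=cv2.inRange(h,(0,0,60),(180,45,190)); k,l,st,c=cv2.connectedComponentsWithStats(m); i=1+np.argmax(st[1:,4]); print(n,st[i],c[i]+[x0,y0])
    cv2.imwrite(f"pics/m_{n}.png",m)
    g=cv2.cvtColor(s,cv2.COLOR_BGR2GRAY); 
E
```

```text
head top [569.78247137 -16.96742497 266.9316717 ]
top [569.51384749 -16.80373426 268.        ]
scene [570.51445609 -15.94908058 268.        ]
[array([635.6704724 ,  94.36545241]), array([406.26547015, -13.60225673]), array([696.02893452, -38.92974629]), array([ 467.61164552, -142.75472871])]
253.54226722753992 25.203661952186003
250.9065261949172 24.443734828279794
short perp 24.361872359003314 146.32413999896934
top [  9  10  17  15 192] [339.078125   198.85416667]
scene [  6   6  18  30 356] [309.65168539 160.29494382]
```

Call:
carry_out(
  targets=[
    {"dp": [-15, -12, -40], "yaw": 2},
    {"dp": [-50, -39, -70], "yaw": 6},
    {"dp": [-95, -74, -90], "yaw": 12},
    {"dp": [-140, -109, -100], "yaw": 18},
    {"dp": [-185, -144, -100], "yaw": 25},
    {"dp": [-230, -179, -100], "yaw": 32},
    {"dp": [-275, -214, -100], "yaw": 39},
    {"dp": [-320, -249, -100], "yaw": 45},
    {"dp": [-365, -284, -100], "yaw": 51},
    {"dp": [-410, -319, -100], "yaw": 57},
    {"dp": [-450, -350, -100], "yaw": 62},
    {"dp": [-485, -377, -100], "yaw": 67},
  ],
  fingers=0.4,
)

```text
clock: 1.7
eef_pos: [544.4, 29.6, 339.2]
tcp_rot: [3.142, -0.0, 1.554]
contact_force: [1.1, 0.9, -0.6]
opening: 0.701
grasp_force: 0.0
```

```bash
python3 - <<'E'
from h import *
s=r.sense(); print(s)
y=s["tcp_rot"][2]; d=np.array([570,-16.5])-s["eef_pos"][:2]
print(d@[np.cos(y),np.sin(y)], d@[np.sin(y),-np.cos(y)], np.degrees(y)-90)
E
```

```text
{'clock': 1.7, 'qpos': array([5.15935156e-02, 1.44856515e-01, 1.68294729e+00, 7.78352006e-06,
       1.31374001e+00, 6.86453802e-02]), 'qvel': array([-0.59495431,  0.23615412, -0.27443292,  0.00466868,  0.03684878,
        0.09831651]), 'joint_efforts': array([  3.42267975, -50.45146465, -35.25146484,  -0.19717569,
         0.07053979,  -0.26171965]), 'eef_pos': array([544.41359387,  29.61768192, 339.22665   ]), 'tcp_rot': array([ 3.14154444e+00, -1.08602981e-05,  1.55374248e+00]), 'contact_force': array([ 1.05685291,  0.91992627, -0.57178089]), 'wrist_torque': array([-0.03609396,  0.00849217,  0.01608084]), 'grasp_force': 0.0, 'opening': 0.7010165565035144}
-45.6746503956863 26.369131115836513 -0.9771132313779987
```

Call:
carry_out(
  targets=[
    {"dp": [-24, 14, 0], "yaw": 2},
    {"dp": [-40, 23, 10], "yaw": 4},
    {"dp": [-47.4, 27.1, 20], "yaw": 4.5},
    {"dp": [-47.4, 27.1, 30], "yaw": 4.5},
    {"dp": [-47.4, 27.1, 40], "yaw": 4.5},
    {"dp": [-47.4, 27.1, 50], "yaw": 4.5},
    {"dp": [-47.4, 27.1, 50], "yaw": 4.5},
  ],
)

```text
clock: 2.58
eef_pos: [569.7, -15.8, 288.4]
tcp_rot: [-3.14, 0.0, 1.48]
contact_force: [0.2, 0.7, 0.3]
opening: 0.699
grasp_force: 0.0
```

```bash
python3 - <<'E'
from h import *
s=r.sense(); print(s["eef_pos"],s["tcp_rot"],s["contact_force"])
im=[r.grab_frame(n)[:,:,::-1] for n in("scene","top")]
a=cv2.resize(im[0][110:210,260:360],(400,400),interpolation=cv2.INTER_CUBIC); b=cv2.resize(im[1][150:250,290:390],(400,400),interpolation=cv2.INTER_CUBIC)
cv2.imwrite("pics/crop2.png",np.hstack([a,b]))
E
```

```text
[569.68707419 -15.76838246 288.36002757] [-3.14006808e+00  3.26302335e-05  1.47960136e+00] [0.15478697 0.65483115 0.32940106]
```

View pics/crop2.png

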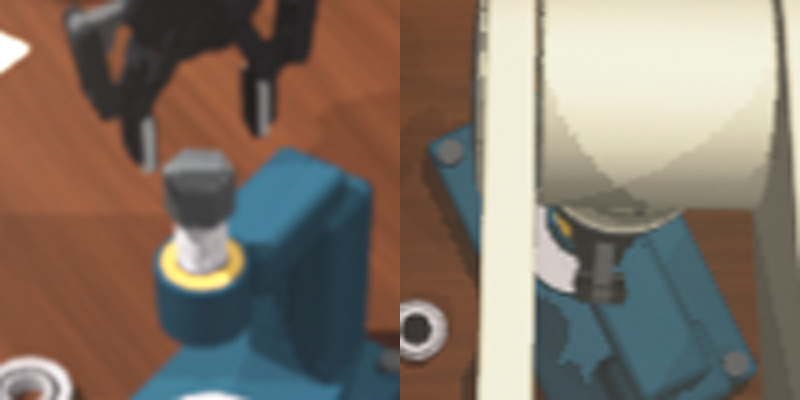

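The scene crop shows the fingertips (crop 150,165 and 262,130) on either side of the head top (200,160), evenly spaced. Descending and closing.

Call:
carry_out(
  targets=[
    {"dp": [0, 0, 10], "yaw": 0},
    {"dp": [0, 0, 20], "yaw": 0},
    {"dp": [0, 0, 30], "yaw": 0},
    {"dp": [0, 0, 40], "yaw": 0},
    {"dp": [0, 0, 45.5], "yaw": 0},
    {"dp": [0, 0, 45.5], "yaw": 0},
    {"dp": [0, 0, 45.5], "yaw": 0},
  ],
)

```text
clock: 3.55
eef_pos: [570.5, -16.2, 244.1]
tcp_rot: [3.141, -0.0, 1.479]
contact_force: [1.0, -0.0, 0.6]
opening: 0.7
grasp_force: 0.0
```

Call:
carry_out(
  targets=[
    {"dp": [0, 0, 0], "yaw": 0},
    {"dp": [0, 0, 0], "yaw": 0},
    {"dp": [0, 0, 0], "yaw": 0},
    {"dp": [0, 0, 0], "yaw": 0},
    {"dp": [0, 0, 0], "yaw": 0},
    {"dp": [0, 0, 0], "yaw": 0},
  ],
  fingers=-0.6,
  grip_force=30,
)

```text
clock: 4.3
eef_pos: [570.7, -16.3, 244.2]
tcp_rot: [3.141, -0.0, 1.479]
contact_force: [1.9, -0.3, 4.4]
opening: 0.419
grasp_force: 32.9
```

```bash
python3 - <<'E'
from h import *
s=r.sense(); [print(k,s[k]) for k in("clock","eef_pos","tcp_rot","contact_force","wrist_torque","opening","grasp_force","qpos")]
E
```

```text
clock 4.3
eef_pos [570.69527507 -16.27332189 244.21232342]
tcp_rot [ 3.14051709e+00 -1.45998794e-05  1.47887186e+00]
contact_force [ 1.85251405 -0.33730404  4.39557637]
wrist_torque [-0.10397492 -0.24925249  0.03470876]
opening 0.4190192922268903
grasp_force 32.92269343655789
qpos [-3.11047063e-02  2.64069116e-01  1.74678722e+00 -5.61808819e-05
  1.12966186e+00  6.08437272e-02]
```

Call:
carry_out(
  targets=[
    {"dp": [0, 0, 0.2], "yaw": -3},
    {"dp": [0, 0, 0.2], "yaw": -6},
    {"dp": [0, 0, 0.2], "yaw": -9},
    {"dp": [0, 0, 0.2], "yaw": -12},
    {"dp": [0, 0, 0.2], "yaw": -15},
    {"dp": [0, 0, 0.2], "yaw": -15},
  ],
)

```text
clock: 5.05
eef_pos: [570.7, -16.1, 244.6]
tcp_rot: [3.14, -0.0, 1.741]
contact_force: [-1.4, -0.6, 10.9]
opening: 0.414
grasp_force: 33.6
```

```bash
cat > st.py <<'E'
from rig import r
s=r.sense(); [print(k,s[k].round(3) if hasattr(s[k],'round') else s[k]) for k in("eef_pos","tcp_rot","contact_force","wrist_torque","opening","grasp_force","qpos")]
E
python3 st.py
```

```text
eef_pos [570.676 -16.095 244.615]
tcp_rot [ 3.14  -0.     1.741]
contact_force [-1.447 -0.596 10.914]
wrist_torque [0.108 0.225 0.062]
opening 0.4138668167685026
grasp_force 33.61513664131053
qpos [-0.031  0.264  1.747  0.     1.13  -0.202]
```

Call:
carry_out(
  targets=[
    {"dp": [0, 0, -0.4], "yaw": -3},
    {"dp": [0, 0, -0.5], "yaw": -6},
    {"dp": [0, 0, -0.6], "yaw": -9},
    {"dp": [0, 0, -0.7], "yaw": -12},
    {"dp": [0, 0, -0.7], "yaw": -12},
  ],
)

```text
clock: 5.68
eef_pos: [570.6, -16.2, 244.9]
tcp_rot: [3.141, 0.0, 1.951]
contact_force: [0.1, 0.8, 7.6]
opening: 0.418
grasp_force: 33.3
```

Call:
carry_out(
  targets=[
    {"dp": [0, 0, -0.1], "yaw": -3},
    {"dp": [0, 0, -0.2], "yaw": -6},
    {"dp": [0, 0, -0.2], "yaw": -8},
    {"dp": [0, 0, -0.2], "yaw": -8},
  ],
)

```text
clock: 6.18
eef_pos: [570.6, -16.2, 245.0]
tcp_rot: [3.141, 0.0, 2.09]
contact_force: [-0.4, -0.7, 5.8]
opening: 0.42
grasp_force: 33.1
```

Call:
carry_out(
  targets=[
    {"dp": [0, 0, 0.1], "yaw": -3},
    {"dp": [0, 0, 0.1], "yaw": -6},
    {"dp": [0, 0, 0.1], "yaw": -8},
    {"dp": [0, 0, 0.1], "yaw": -8},
  ],
)

```text
clock: 6.68
eef_pos: [570.5, -16.2, 244.8]
tcp_rot: [3.141, 0.0, 2.23]
contact_force: [0.7, 0.6, 5.6]
opening: 0.414
grasp_force: 33.1
```

Call:
carry_out(
  targets=[
    {"dp": [0, 0, 0], "yaw": -3},
    {"dp": [0, 0, 0], "yaw": -6},
    {"dp": [0, 0, 0], "yaw": -8},
    {"dp": [0, 0, 0], "yaw": -8},
  ],
)

```text
clock: 7.18
eef_pos: [570.2, -16.2, 243.7]
tcp_rot: [-3.141, -0.0, 2.369]
contact_force: [5.3, -0.7, -8.2]
opening: 0.417
grasp_force: 31.4
```

The force flipped from +5.6 to −8.2 N and z fell, so the thread has let go and the arm is now carrying the spindle. Letting it down without turning.

Call:
carry_out(
  targets=[
    {"dp": [0, 0, 1], "yaw": 0},
    {"dp": [0, 0, 2], "yaw": 0},
    {"dp": [0, 0, 3], "yaw": 0},
    {"dp": [0, 0, 3], "yaw": 0},
  ],
)

```text
clock: 7.68
eef_pos: [570.2, -16.3, 241.3]
tcp_rot: [-3.142, 0.0, 2.369]
contact_force: [4.0, -0.6, -5.3]
opening: 0.418
grasp_force: 31.9
```

Call:
carry_out(
  targets=[
    {"dp": [0, 0, 1], "yaw": 0},
    {"dp": [0, 0, 1.5], "yaw": 0},
    {"dp": [0, 0, 1.5], "yaw": 0},
  ],
)

```text
clock: 8.05
eef_pos: [570.3, -16.3, 240.2]
tcp_rot: [3.142, 0.0, 2.369]
contact_force: [2.3, -2.1, 0.1]
opening: 0.415
grasp_force: 32.3
```

Call:
carry_out(
  targets=[
    {"dp": [0, 0, 0.5], "yaw": 0},
    {"dp": [0, 0, 1], "yaw": 0},
    {"dp": [0, 0, 1], "yaw": 0},
  ],
)

```text
clock: 8.43
eef_pos: [570.5, -16.3, 240.0]
tcp_rot: [3.141, 0.001, 2.369]
contact_force: [0.0, -2.2, 8.0]
opening: 0.418
grasp_force: 33.4
```

```bash
python3 st.py
```

```text
eef_pos [570.484 -16.345 240.032]
tcp_rot [3.141e+00 1.000e-03 2.369e+00]
contact_force [ 0.028 -2.186  8.045]
wrist_torque [-0.337  0.024  0.032]
opening 0.41794070928983773
grasp_force 33.37618697754806
qpos [-0.031  0.268  1.751 -0.     1.121 -0.829]
```

Seated at TCP z = 240.0 with an 8 N push (about 5 mm below the crept height). Now forward (clockwise = +yaw), following the lead of 1 mm per 30°.

Call:
carry_out(
  targets=[
    {"dp": [0, 0, 0.13], "yaw": 4},
    {"dp": [0, 0, 0.4], "yaw": 12},
    {"dp": [0, 0, 0.67], "yaw": 20},
    {"dp": [0, 0, 0.93], "yaw": 28},
    {"dp": [0, 0, 1.2], "yaw": 36},
    {"dp": [0, 0, 1.33], "yaw": 40},
    {"dp": [0, 0, 1.33], "yaw": 40},
  ],
)

```text
clock: 9.3
eef_pos: [570.5, -16.4, 238.6]
tcp_rot: [3.141, 0.0, 1.67]
contact_force: [0.8, -2.2, 7.3]
opening: 0.417
grasp_force: 33.2
```

```bash
python3 st.py
```

```text
eef_pos [570.482 -16.381 238.614]
tcp_rot [3.141 0.    1.67 ]
contact_force [ 0.764 -2.17   7.323]
wrist_torque [-0.431 -0.    -0.072]
opening 0.41724791156060154
grasp_force 33.23896749643609
qpos [-0.031  0.269  1.753 -0.     1.118 -0.13 ]
```

Tracking well: 1.4 mm for 40°. Continuing to 182°.

Call:
carry_out(
  targets=[
    {"dp": [0, 0, 0.13], "yaw": 4},
    {"dp": [0, 0, 0.4], "yaw": 12},
    {"dp": [0, 0, 0.67], "yaw": 20},
    {"dp": [0, 0, 0.93], "yaw": 28},
    {"dp": [0, 0, 1.2], "yaw": 36},
    {"dp": [0, 0, 1.47], "yaw": 44},
    {"dp": [0, 0, 1.73], "yaw": 52},
    {"dp": [0, 0, 2], "yaw": 60},
    {"dp": [0, 0, 2.27], "yaw": 68},
    {"dp": [0, 0, 2.37], "yaw": 71},
    {"dp": [0, 0, 2.37], "yaw": 71},
  ],
)

```text
clock: 10.68
eef_pos: [570.8, -16.1, 236.3]
tcp_rot: [3.141, -0.001, 0.431]
contact_force: [0.8, -1.0, 7.2]
opening: 0.413
grasp_force: 33.2
```

Call:
carry_out(
  targets=[
    {"dp": [0, 0, 0.13], "yaw": 4},
    {"dp": [0, 0, 0.4], "yaw": 12},
    {"dp": [0, 0, 0.67], "yaw": 20},
    {"dp": [0, 0, 0.93], "yaw": 28},
    {"dp": [0, 0, 1.2], "yaw": 36},
    {"dp": [0, 0, 1.47], "yaw": 44},
    {"dp": [0, 0, 1.73], "yaw": 52},
    {"dp": [0, 0, 2], "yaw": 60},
    {"dp": [0, 0, 2.27], "yaw": 68},
    {"dp": [0, 0, 2.37], "yaw": 71},
    {"dp": [0, 0, 2.37], "yaw": 71},
  ],
)

```text
clock: 12.05
eef_pos: [571.0, -16.1, 233.9]
tcp_rot: [-3.14, -0.001, -0.808]
contact_force: [1.3, -1.8, 6.2]
opening: 0.415
grasp_force: 33.0
```

```bash
python3 st.py
```

```text
eef_pos [571.031 -16.137 233.944]
tcp_rot [-3.14e+00 -1.00e-03 -8.08e-01]
contact_force [ 1.259 -1.783  6.247]
wrist_torque [-0.183 -0.47  -0.035]
opening 0.41472756449257936
grasp_force 33.03568742587231
qpos [-0.031  0.274  1.757  0.     1.108  2.348]
```

Halfway in. Opening, turning the gripper back 180° around the free head, then regripping.

Call:
carry_out(
  targets=[
    {"dp": [0, 0, 0], "yaw": 0},
    {"dp": [0, 0, 0], "yaw": 0},
    {"dp": [0, 0, 0], "yaw": 0},
    {"dp": [0, 0, 0], "yaw": 0},
    {"dp": [0, 0, 0], "yaw": 0},
  ],
  fingers=0.4,
)

```text
clock: 12.68
eef_pos: [570.2, -16.2, 232.7]
tcp_rot: [3.141, 0.0, -0.807]
contact_force: [-1.1, -0.2, 0.4]
opening: 0.701
grasp_force: 0.0
```

Call:
carry_out(
  targets=[
    {"dp": [0, 0, 0], "yaw": -5},
    {"dp": [0, 0, 0], "yaw": -15},
    {"dp": [0, 0, 0], "yaw": -25},
    {"dp": [0, 0, 0], "yaw": -35},
    {"dp": [0, 0, 0], "yaw": -45},
    {"dp": [0, 0, 0], "yaw": -55},
    {"dp": [0, 0, 0], "yaw": -65},
    {"dp": [0, 0, 0], "yaw": -75},
    {"dp": [0, 0, 0], "yaw": -85},
    {"dp": [0, 0, 0], "yaw": -90},
    {"dp": [0, 0, 0], "yaw": -90},
  ],
)

```text
clock: 14.05
eef_pos: [570.3, -16.2, 232.8]
tcp_rot: [-3.142, 0.0, 0.763]
contact_force: [0.9, 0.4, 0.2]
opening: 0.703
grasp_force: 0.0
```

Call:
carry_out(
  targets=[
    {"dp": [0, 0, 0], "yaw": -5},
    {"dp": [0, 0, 0], "yaw": -15},
    {"dp": [0, 0, 0], "yaw": -25},
    {"dp": [0, 0, 0], "yaw": -35},
    {"dp": [0, 0, 0], "yaw": -45},
    {"dp": [0, 0, 0], "yaw": -55},
    {"dp": [0, 0, 0], "yaw": -65},
    {"dp": [0, 0, 0], "yaw": -75},
    {"dp": [0, 0, 0], "yaw": -85},
    {"dp": [0, 0, 0], "yaw": -90},
    {"dp": [0, 0, 0], "yaw": -90},
  ],
)

```text
clock: 15.42
eef_pos: [570.3, -16.2, 232.8]
tcp_rot: [-3.142, -0.0, 2.332]
contact_force: [-0.0, 0.7, 0.1]
opening: 0.701
grasp_force: 0.0
```

```bash
python3 st.py; python3 - <<'E'
from h import *
im=[r.grab_frame(n)[:,:,::-1] for n in("scene","top")]
a=cv2.resize(im[0][110:210,260:360],(400,400),interpolation=cv2.INTER_CUBIC); b=cv2.resize(im[1],(640,400))[:,200:600]
cv2.imwrite("pics/crop3.png",np.hstack([a,b]))
E
```

```text
eef_pos [570.268 -16.229 232.807]
tcp_rot [-3.142 -0.     2.332]
contact_force [-0.006  0.686  0.123]
wrist_torque [ 0.01  -0.04  -0.012]
opening 0.700528364578107
grasp_force 0.0
qpos [-0.031  0.275  1.759 -0.     1.108 -0.792]
```

View pics/crop3.png

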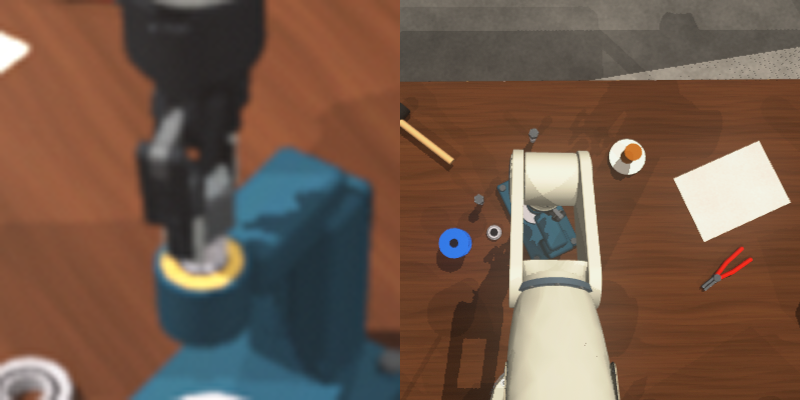

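The scene crop shows the gripper around the lowered head, with only a short length of thread above the bronze ring (crop 205,255). The other items are undisturbed in the top view. Regripping and turning the remaining half turn.

Call:
carry_out(
  targets=[
    {"dp": [0, 0, 0], "yaw": 0},
    {"dp": [0, 0, 0], "yaw": 0},
    {"dp": [0, 0, 0], "yaw": 0},
    {"dp": [0, 0, 0], "yaw": 0},
    {"dp": [0, 0, 0], "yaw": 0},
    {"dp": [0, 0, 0], "yaw": 0},
  ],
  fingers=-0.6,
  grip_force=30,
)

```text
clock: 16.27
eef_pos: [570.4, -16.2, 232.9]
tcp_rot: [3.141, 0.0, 2.334]
contact_force: [1.6, 0.9, 1.4]
opening: 0.418
grasp_force: 32.8
```

Call:
carry_out(
  targets=[
    {"dp": [0, 0, 0.13], "yaw": 4},
    {"dp": [0, 0, 0.4], "yaw": 12},
    {"dp": [0, 0, 0.67], "yaw": 20},
    {"dp": [0, 0, 0.93], "yaw": 28},
    {"dp": [0, 0, 1.2], "yaw": 36},
    {"dp": [0, 0, 1.33], "yaw": 40},
    {"dp": [0, 0, 1.33], "yaw": 40},
  ],
)

```text
clock: 17.15
eef_pos: [570.8, -16.2, 231.6]
tcp_rot: [3.141, -0.0, 1.636]
contact_force: [2.8, 1.3, 0.3]
opening: 0.412
grasp_force: 32.7
```

```bash
python3 st.py
```

```text
eef_pos [570.775 -16.174 231.605]
tcp_rot [ 3.141 -0.     1.636]
contact_force [2.84  1.314 0.339]
wrist_torque [ 0.175 -0.535 -0.023]
opening 0.41164830227660276
grasp_force 32.70981177631484
qpos [-0.031  0.277  1.76   0.     1.104 -0.097]
```

Call:
carry_out(
  targets=[
    {"dp": [0, 0, 0.2], "yaw": 4},
    {"dp": [0, 0, 0.5], "yaw": 12},
    {"dp": [0, 0, 0.8], "yaw": 20},
    {"dp": [0, 0, 1.05], "yaw": 28},
    {"dp": [0, 0, 1.3], "yaw": 36},
    {"dp": [0, 0, 1.57], "yaw": 44},
    {"dp": [0, 0, 1.83], "yaw": 52},
    {"dp": [0, 0, 2.1], "yaw": 60},
    {"dp": [0, 0, 2.37], "yaw": 68},
    {"dp": [0, 0, 2.47], "yaw": 71},
    {"dp": [0, 0, 2.47], "yaw": 71},
  ],
)

```text
clock: 18.52
eef_pos: [571.1, -16.3, 229.3]
tcp_rot: [3.141, -0.002, 0.399]
contact_force: [4.5, 0.6, 0.2]
opening: 0.417
grasp_force: 32.7
```

Call:
carry_out(
  targets=[
    {"dp": [0, 0, 0.2], "yaw": 4},
    {"dp": [0, 0, 0.5], "yaw": 12},
    {"dp": [0, 0, 0.8], "yaw": 20},
    {"dp": [0, 0, 1.05], "yaw": 28},
    {"dp": [0, 0, 1.3], "yaw": 36},
    {"dp": [0, 0, 1.57], "yaw": 44},
    {"dp": [0, 0, 1.83], "yaw": 52},
    {"dp": [0, 0, 2.1], "yaw": 60},
    {"dp": [0, 0, 2.37], "yaw": 68},
    {"dp": [0, 0, 2.47], "yaw": 71},
    {"dp": [0, 0, 2.47], "yaw": 71},
    {"dp": [0, 0, 2.47], "yaw": 71},
  ],
)

```text
clock: 20.02
eef_pos: [571.1, -16.5, 226.9]
tcp_rot: [-3.141, -0.002, -0.839]
contact_force: [4.9, -1.2, 1.1]
opening: 0.419
grasp_force: 32.7
```

```bash
python3 st.py; python3 - <<'E'
from h import *
im=r.grab_frame("scene")[:,:,::-1]
cv2.imwrite("pics/crop4.png",cv2.resize(im[110:290,220:420],(800,600)[:1]+(720,) if 0 else (600,540),interpolation=cv2.INTER_CUBIC))
E
```

```text
eef_pos [571.059 -16.476 226.924]
tcp_rot [-3.141e+00 -2.000e-03 -8.390e-01]
contact_force [ 4.884 -1.202  1.137]
wrist_torque [-0.232 -1.09  -0.091]
opening 0.4191790245049001
grasp_force 32.703533458843594
qpos [-0.031  0.282  1.764 -0.     1.094  2.379]
```

View pics/crop4.png

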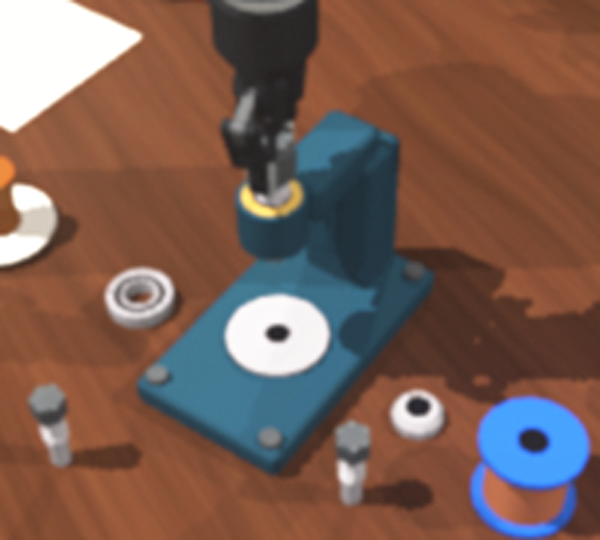

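The crop shows the spindle low in the boss, still gripped, with the bearing, pad, spool and glass in place. Thread travel over the two half turns was 6.1 + 6.0 mm, which is one lead. Handing in.

```bash
python3 -c "from rig import r; print(r.sign_off())"
```

```text
the job is handed in; nothing more can be done
None
```

The job is handed in: the thread dropped after about 45–50° of backward turning, and I then turned the spindle one full turn forward (12.1 mm down), with the head still held in the gripper and the bearing, press pad, wire spool and tea glass left in place.

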